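Set the polariser ring of a light base to its marker

TASK

Push the upright pin of the polariser ring's lever around its arc, with a fingertip and without gripping it, until the lever points straight at the middle of the flat round marker on the scale (not the narrow bar) and leave it there. Then press the lamp button on top of the light base fully down and let it spring back. Push gently, leave the dish lying on the stage, and move nothing else on the bench.

Things in the scene. Friction and masses are not known exactly. Their poses are not given: they have to be found in the camera images.
- light_base: White flat microscope light base, 270 x 270 mm and 60 mm high, fixed to the bench. Origin: centre of its underside, right below the ring's axis; x and y along its sides, z up. At yaw 0 the side with the scale faces the robot (-x). An opal stage disc (86 mm across, its top 14 mm above the base's top) stands in the middle, inside the ring.
- ring_axis (a point): Point on the polariser ring's vertical turning axis, at the height of the base's top face. Same axes as the light base.
- polariser (a joint): Angle of the polariser ring (dark, 124 mm across, 12 mm high, round the stage disc) with its lever, rad. 0: the lever points along the light base's own -x; positive turns counterclockwise seen from above; stops at -1.4 and 1.4. It takes about 2 N at the pin to turn, has no spring and stays where it is left.
- lever_pin (a point): Centre of the top of the black upright pin (12 mm diameter, top 47 mm above the base's top) on the lever, 85 mm from the ring's axis. The pin stands on a flat steel bar (9 mm wide, top 13 mm above the base's top) that runs out from the ring and ends in a small point 100 mm from the axis. This point turns with the ring; its -x points outward along the lever, z up.
- round_marker_c (a point): Centre of the top of the flat round steel marker, 22 mm across and 5 mm high, fixed on the base's top on the scale outside the pin's path, 104 to 129 mm from the ring's axis, to one side of the lever. The lever is set when it points at the middle of this disc. The fingers can pass above it.
- bar_marker_c (a point): Centre of the top of the other marker, a narrow steel bar 9 x 30 mm and 8 mm high, also fixed on the scale, on the other side of the lever. Not the one to set.
- lamp_top (a point): Centre of the top of the round black lamp push button (26 mm across, in a grey housing) on the top face of the light base. It presses straight down 6 mm, takes 5 N to go fully down, and springs back.
- lamp (a joint): Travel of the lamp button, m: 0 up, 0.006 fully down.
- dish: Clear dish with a small specimen, 60 mm across, 13 mm high, loose on the middle of the stage disc. Origin: centre of its underside.
- vial: Small glass vial, 22 mm across, 45 mm high, standing loose on the light base's far left corner. Origin: centre of its underside.
- specimen_box: Open wooden box 110 x 80 x 35 mm, loose, left of the base. Origin: centre of its underside.
- case: Red flat case 110 x 180 x 22 mm, loose, right of the base. Origin: centre of its underside.
- tube_rack: White empty tube rack 100 x 200 x 60 mm, loose, far left. Origin: centre of its underside.
- beaker: Clear beaker, 76 mm across, 85 mm high, loose, far right. Origin: centre of its underside.
- amber_jar: Amber jar, 52 mm across, 60 mm high, loose, near left. Origin: centre of its underside.
- forceps: Steel forceps 125 mm long, 6 mm high, lying loose right of the base. Origin: middle, on its underside.

How it is judged:
By the outcome, as a careful person would: the job done as asked, in the order asked, and still so for the second after the job is handed in, with the robot touching nothing.
It also fails if it takes over 48 s, if anything falls off the work surface, if the arm or the gripper's body presses on something with over 40 N, if the wrist force passes 120 N, or if a joint passes its speed limit or range.

ROBOT

A 6-joint arm with a two-finger parallel gripper is mounted at the origin on the work surface. World frame = base frame: x ahead of the robot, y to its left, z up, the work surface at z = 0. Lengths are in m, angles in rad, forces in N, time in s.
With the tool pointing down it reaches from about 0.375 to 0.9 m from the base axis. Payload 3.1 kg.
Tool frame: the origin (TCP) lies midway between the tips of the shut fingers; the grasp point (between the pads) lies 19 mm behind it; x points along the fingers, z is the direction in which the jaws open and shut, and the axes are right-handed (so a half turn about x gives the same grasp; the last joint's range is limited). The gripper opens to 85 mm and grips with 20 to 120 N. Pads are 22 mm wide; open, the fingers measure 114 mm over their backs; the gripper's body (76 mm by 85 mm) begins 54 mm behind the grasp point. The pads swing forward as they close: fully open they stand 13 mm farther back than shut.
Start: joints at [-0.178, 0.527, 1.433, -0, 1.181, -0.178], TCP at [0.625, 0, 0.231] pointing down, gripper open.
Joint ranges: [-3.08, 3.08], [-0.75, 2.2], [0.22, 2.44], [-1.43, 4.57], [0, 2.65], [-2.85, 2.85]. Speed limits (rad/s): [2.79, 2.79, 3.14, 3.14, 3.14, 3.14].

INTERFACE

Orientations are given as a unit quaternion [x, y, z, w].
In Python, from station import telemetry, optics, manip gives the robot as it stands.
- The arm moves only by the tool step_arm, never from a script. Its argument "commands" is a list of rows, each a list of 4 numbers: the shift along the tool's x, y, z in m, then the turn about the tool's x in rad. A call has 1 to 8 rows; each row is the pose to reach, as a shift and turn from the pose measured when the call began, along the tool's axes at that moment; what a row does not reach only later rows make up. A row lasts 1/12 s, in which the tool goes at most 41.7 mm and 7.16 degrees, less where a joint would pass 70% of its speed; a pose out of reach is approached as far as the arm can. A call with a gripper value outside its range is refused whole. "jaw" is the finger opening in m, from 0 to 0.0854, set as the call begins (left out, the last holds). The fingers move at their own pace and stop on an object; "grip_force" is the grip in N (left out, the last holds). Time passes only in rows, so rows that repeat a pose let the fingers close. It gives the time, the measured TCP pose, the force and the opening at its end, in the units of the state.
- telemetry.sense(): the state, without advancing time (a new reading comes with each control period).
- optics.snapshot(name): name is "scene" or "side" or "wrist"; returns the picture (420x560x3 uint8, red, green, blue); there is no depth.
- optics.camera_params(name): a dict with "mtx" (3x3 intrinsics, pixels), "origin" and "attitude" of the camera in the world. Camera axes: x right, y down, z forward; pixel columns grow to the right and rows downward; lengths in m; the calibration is good to about 2 mm. The wrist camera is an equidistant fisheye: a pixel r from the principal point sees the ray r / f radians off the axis. A picture is of the moment at which its call begins: read the wrist's pose just before it. camera_params takes no time and is no camera call; for the wrist camera it gives the pose at the moment of the call.
- manip.sign_off(): hands the job in, once; it reports no verdict.
The state is a dict: "t": time; "q": joint angles; "qd": joint speeds; "tau": joint torques, N m; "tcp_pos": TCP position; "tool_rot": TCP orientation; "force": force on the tool from outside, world axes, zero at the start; "ft_torque": the same for the moment, N m; "finger_gap": opening from 0.0 (shut) to 1.0 (fully open).
Only numpy, scipy, OpenCV 4.12 (cv2) and the standard library are available. Lean on these libraries where they do the work, as an engineer would, in place of code of your own. Each camera call takes 0.05 s, during which the arm holds its last target.

## Working session

There is one attempt and no reset: what is moved stays moved. The work goes in short steps, Python scripts to look and compute and a tool call to move; the robot and the scene stay as the last step left them, time stands still between calls to the robot, and variables do not carry over. Pictures are saved under pics/ and viewed, and the job is handed in when it is done.

Besides the shell and the picture viewer there is one more tool, called after "Request:" as a command line: name --pt "numbers of a row" for each row, then --argument value for the rest. step_arm: Moves the arm, as the interface text tells. Its arguments: {"type":"object","properties":{"commands":{"type":"array","items":{"type":"array","items":{"type":"number"}}},"jaw":{"type":"number"},"grip_force":{"type":"number"}},"required":["commands"]}

```bash
mkdir -p pics; ls
python3 - <<'E'
from station import telemetry, optics, manip
import cv2
s=telemetry.sense();print(s)
for n in ["scene","side","wrist"]:
    p=optics.camera_params(n);print(n,p)
    cv2.imwrite(f"pics/{n}0.png",optics.snapshot(n)[:,:,::-1])
E
```

```text
pics
{'t': 0.0, 'q': array([-1.78507383e-01,  5.28455460e-01,  1.43392573e+00, -1.84674081e-05,
        1.18140018e+00, -1.78477736e-01]), 'qd': array([-0.00075276,  0.00038616, -0.00068222, -0.00122051, -0.00086953,
        0.0009658 ]), 'tau': array([ 2.50220628e-04, -4.42344439e+01, -1.78024775e+01, -2.06930472e-04,
        8.36740597e-03,  2.24214921e-05]), 'tcp_pos': array([6.24270614e-01, 1.51300232e-04, 2.30332754e-01]), 'tool_rot': array([1.39445046e-04, 7.07868963e-01, 1.23451913e-04, 7.06343752e-01]), 'force': array([ 0.0082059 , -0.13826489, -0.52198665]), 'ft_torque': array([ 0.03890581,  0.01032753, -0.05126005]), 'finger_gap': 0.9962753752371004}
scene {'mtx': array([[391.79194368,   0.        , 276.95290979],
       [  0.        , 391.79194368, 208.02053004],
       [  0.        ,   0.        ,   1.        ]]), 'origin': array([ 1.21268159, -0.14749286,  0.75626859]), 'attitude': array([ 0.72708915,  0.56603926, -0.24712865, -0.29978051])}
side {'mtx': array([[539.0525048 ,   0.        , 278.92138826],
       [  0.        , 539.0525048 , 205.36985719],
       [  0.        ,   0.        ,   1.        ]]), 'origin': array([-0.12609646,  0.94831314,  0.76005894]), 'attitude': array([-0.25816829,  0.82382563, -0.48072803,  0.15349602])}
wrist {'mtx': array([[325.1922621 ,   0.        , 281.67111657],
       [  0.        , 325.1922621 , 213.17437991],
       [  0.        ,   0.        ,   1.        ]]), 'origin': array([0.62390598, 0.07833841, 0.37400238]), 'attitude': array([ 9.87822101e-01, -2.22614618e-04, -1.61554187e-03,  1.55579040e-01])}
```

View pics/scene0.png

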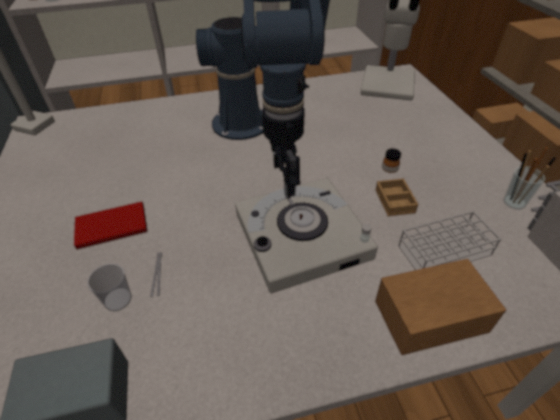

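View pics/side0.png

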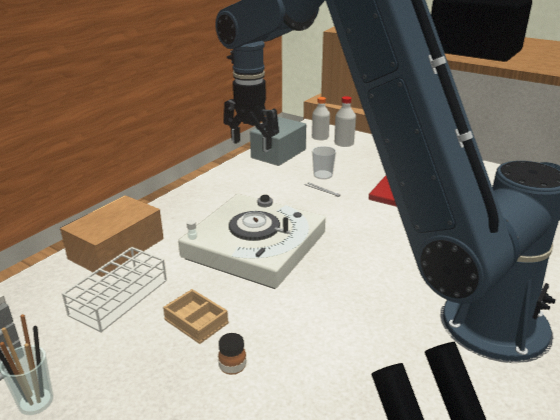

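View pics/wrist0.png

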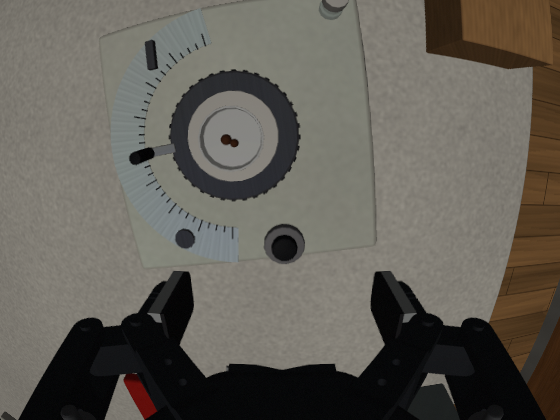

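Run:
```python
import cv2
im=cv2.imread("pics/wrist0.png")
cv2.imwrite("pics/w0a.png",cv2.resize(im[110:275,95:315],None,fx=3.6,fy=3.6,interpolation=cv2.INTER_CUBIC))
im=cv2.imread("pics/side0.png")
cv2.imwrite("pics/s0a.png",cv2.resize(im[185:290,175:335],None,fx=5,fy=5,interpolation=cv2.INTER_CUBIC))
```

```text
(no output)
```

View pics/w0a.png

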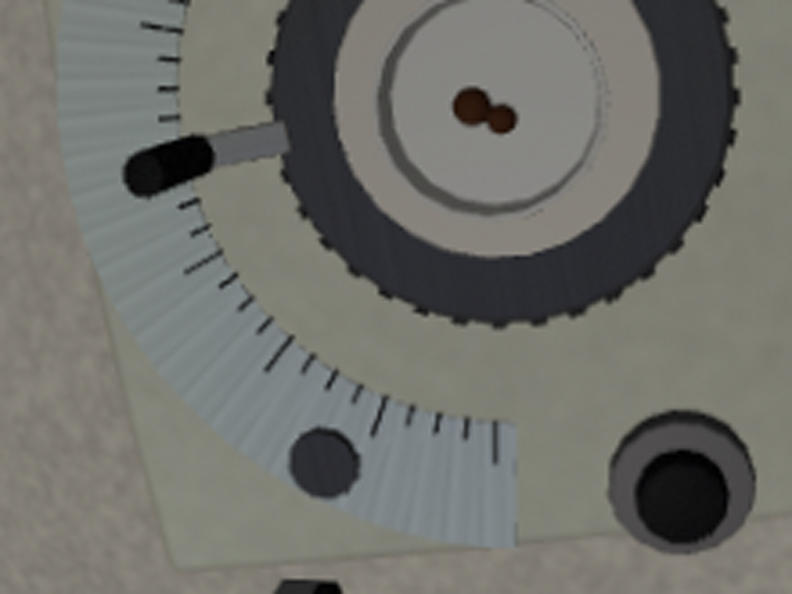

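View pics/s0a.png

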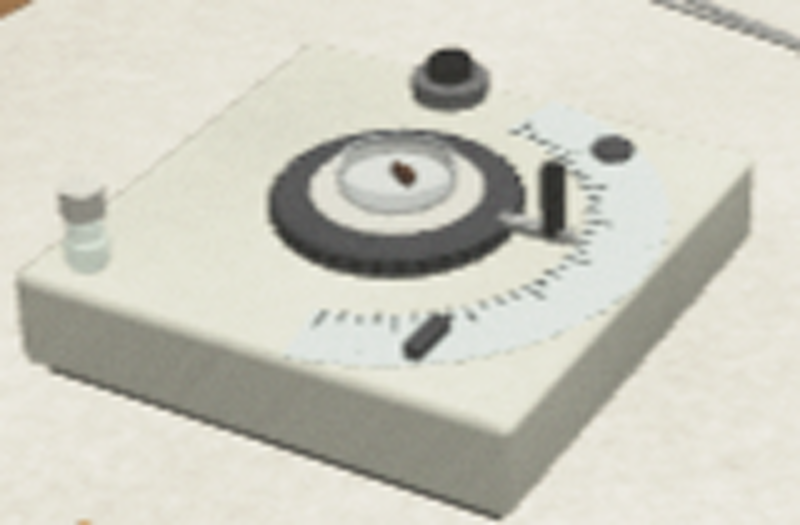

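```bash
cat > h.py <<'E'
import numpy as np, cv2
from scipy.spatial.transform import Rotation as R
from scipy.optimize import least_squares
W0=dict(f=325.1922621,c=(281.67111657,213.17437991),o=np.array([0.62390598,0.07833841,0.37400238]),q=[9.87822101e-01,-2.22614618e-04,-1.61554187e-03,1.55579040e-01])
def wp(p):
    return dict(f=p['mtx'][0,0],c=(p['mtx'][0,2],p['mtx'][1,2]),o=p['origin'],q=p['attitude'])
def ray(W,u,v,fish=True):
    x=np.array([u-W['c'][0],v-W['c'][1]]);r=np.hypot(*x)
    if fish:
        th=r/W['f'];d=np.array([*(x/r*np.sin(th)),np.cos(th)])
    else: d=np.array([*(x/W['f']),1.])
    return R.from_quat(W['q']).apply(d)
def at(W,u,v,z,fish=True):
    d=ray(W,u,v,fish);return (W['o']+d*(z-W['o'][2])/d[2])[:2]
def circ(P):
    P=np.array(P);s=least_squares(lambda a:np.hypot(P[:,0]-a[0],P[:,1]-a[1])-a[2],[*P.mean(0),.06],loss='soft_l1',f_scale=.001);return s.x
E
cat > m.py <<'E'
from h import *
from station import optics
im=cv2.imread("pics/wrist0.png");g=im.max(2)
W=W0;S=wp(optics.camera_params("side"));C=wp(optics.camera_params("scene"))
# ring: outer contour of dark comp
m=((g<75).astype(np.uint8));m[:, :165]=0;m[205:]=0;m[:60]=0;m[:,310:]=0
cs,_=cv2.findContours(m,cv2.RETR_CCOMP,cv2.CHAIN_APPROX_NONE)
cs=sorted(cs,key=cv2.contourArea)[-3:]
for c in cs:
    P=[at(W,u,v,.072) for u,v in c[:,0]]
    print('contour',len(c),c[:,0].min(0),c[:,0].max(0),circ(P))
f=lambda x,y:(95+(x+.5)/3.6-.5,110+(y+.5)/3.6-.5)
mk=at(W,*f(324,462),.065);pin=at(W,*f(145,175),.107);print('marker',mk,'pin',pin)
sd=lambda x,y:(175+(x+.5)/5-.5,185+(y+.5)/5-.5)
print('side marker',at(S,*sd(613,149),.065,False),'pin',at(S,*sd(553,167),.107,False))
# lamp triangulate
a=ray(W,*f(682,497));b=ray(S,*sd(450,60),False)
A=np.c_[a,-b];t=np.linalg.lstsq(A,S['o']-W['o'],rcond=None)[0];print('lamp',W['o']+a*t[0],S['o']+b*t[1])
for z in(.07,.075,.08):print(z,at(W,*f(682,497),z))
# base corners
for uv in[(100,37),(145,268),(377,245)]:print('corner',at(W,*uv,.06))
E
python3 m.py
```

```text
contour 44 [221 134] [238 146] [0.57327667 0.05231861 0.00618081]
contour 260 [187  90] [278 182] [0.57631631 0.05608724 0.04359103]
contour 407 [169  69] [300 200] [0.57716085 0.05646391 0.06146445]
marker [ 0.52002465 -0.04908541] pin [0.49309423 0.0431934 ]
side marker [ 0.51842016 -0.04933017] pin [0.49364382 0.0411807 ]
lamp [ 0.62523792 -0.05155483  0.08202244] [ 0.62387896 -0.05300489  0.08266133]
0.07 [ 0.62529276 -0.05690326]
0.075 [ 0.62526996 -0.05467891]
0.08 [ 0.62524715 -0.05245456]
corner [0.431514   0.17205298]
corner [ 0.464246   -0.08992219]
corner [ 0.72599816 -0.05928633]
```

Request:
step_arm --pt "0 0.015 -0.027 -0.03" --pt "0 0.03 -0.054 -0.06" --pt "0 0.045 -0.081 -0.09" --pt "0 0.06 -0.108 -0.12" --pt "0 0.0745 -0.1367 -0.155" --pt "0 0.0745 -0.1367 -0.155" --pt "0 0.0745 -0.1367 -0.155" --pt "0 0.0745 -0.1367 -0.155" --jaw 0 --grip_force 30

```text
t: 0.82
tcp_pos: [0.4887, 0.0745, 0.2311]
tool_rot: [-0.055, 0.705, 0.055, 0.705]
force: [0.6, -0.2, 0.7]
finger_gap: -0.002
```

Run:
```python
from station import telemetry, optics
import cv2
s=telemetry.sense();print(s)
p=optics.camera_params("wrist");print(p)
cv2.imwrite("pics/w1.png",optics.snapshot("wrist")[:,:,::-1])
```

```text
{'t': 0.8167, 'q': array([-7.51291415e-02,  3.52794635e-01,  1.75404121e+00, -2.05677255e-05,
        1.03452130e+00, -2.30172010e-01]), 'qd': array([-0.01431286,  0.01619254, -0.03022171, -0.00049983,  0.00220968,
       -0.00051398]), 'tau': array([ 4.92313821e-01, -3.40765786e+01, -1.47811800e+01,  1.92143081e-02,
        9.86857340e-02, -3.61307038e-04]), 'tcp_pos': array([0.48869342, 0.07452439, 0.2311345 ]), 'tool_rot': array([-0.05478359,  0.7049015 ,  0.05474591,  0.70506419]), 'force': array([ 0.55714543, -0.22274111,  0.65410375]), 'ft_torque': array([ 0.06477309, -0.00308043,  0.00874342]), 'finger_gap': -0.0015348118147215598}
{'mtx': array([[325.1922621 ,   0.        , 281.67111657],
       [  0.        , 325.1922621 , 213.17437991],
       [  0.        ,   0.        ,   1.        ]]), 'origin': array([0.47575256, 0.15181787, 0.37468384]), 'attitude': array([0.98486712, 0.07612289, 0.01152699, 0.15527134])}
```

View pics/w1.png

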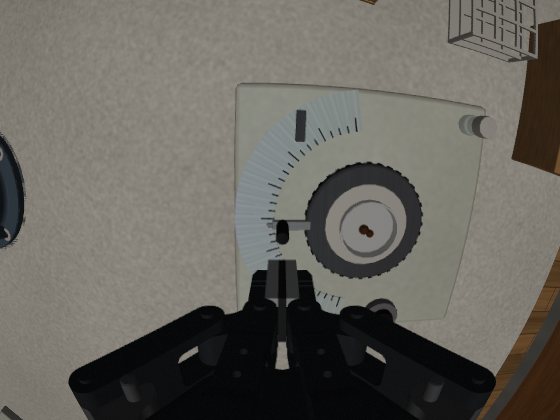

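Run:
```python
import cv2
im=cv2.imread("pics/w1.png")
cv2.imwrite("pics/w1a.png",cv2.resize(im[150:310,230:430],None,fx=4,fy=4,interpolation=cv2.INTER_CUBIC))
```

```text
(no output)
```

View pics/w1a.png

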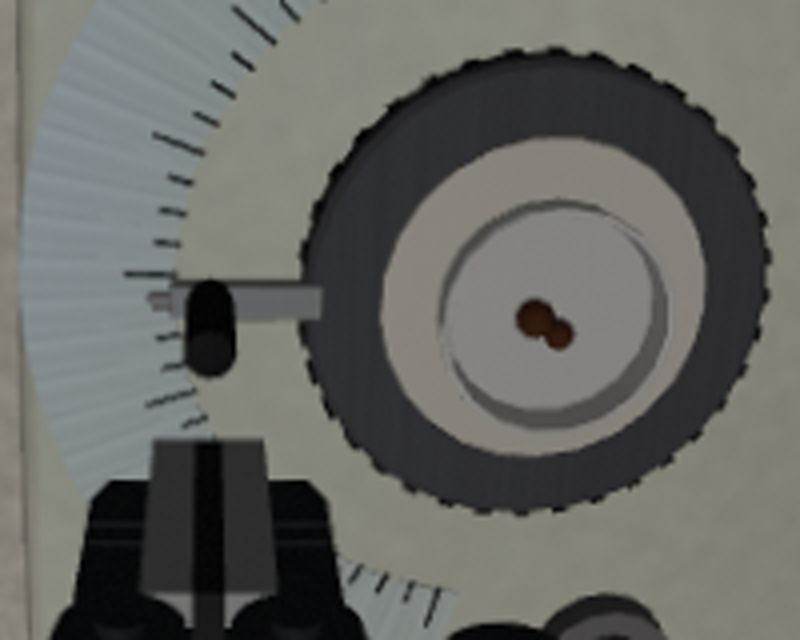

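Run:
```python
from h import *
W=dict(W0,o=np.array([0.47575256,0.15181787,0.37468384]),q=[0.98486712,0.07612289,0.01152699,0.15527134])
f=lambda x,y:(230+(x+.5)/4-.5,150+(y+.5)/4-.5)
print('pin',at(W,*f(211,353),.107),'lever tip',at(W,*f(148,299),.07),)
im=cv2.imread("pics/w1.png");g=im.max(2)
m=((g<75).astype(np.uint8));m[:, :304]=0;m[:150]=0;m[285:]=0;m[:,430:]=0
cs,_=cv2.findContours(m,cv2.RETR_CCOMP,cv2.CHAIN_APPROX_NONE)
for c in sorted(cs,key=cv2.contourArea)[-2:]:
  for z in(.072,.074): print(z,c[:,0].min(0),c[:,0].max(0),circ([at(W,u,v,z) for u,v in c[:,0]]))
```

```text
pin [0.49294986 0.04357223] lever tip [0.47757271 0.04054275]
0.072 [324 183] [407 264] [0.57756026 0.05540796 0.04378745]
0.074 [324 183] [407 264] [0.5768876  0.05604497 0.04349811]
0.072 [304 162] [422 278] [0.57558351 0.05736234 0.06194644]
0.074 [304 162] [422 278] [0.57492437 0.05798629 0.06153689]
```

Request:
step_arm --pt "0.03 0 0 0" --pt "0.06 0 0 0" --pt "0.09 0 0 0" --pt "0.12 0 0 0" --pt "0.148 0 0 0" --pt "0.148 0 0 0" --pt "0.148 0 0 0" --pt "0.148 0 0 0"

```text
t: 1.53
tcp_pos: [0.4909, 0.0738, 0.0838]
tool_rot: [-0.055, 0.704, 0.054, 0.706]
force: [0.2, 0.8, -0.3]
finger_gap: -0.0
```

```bash
cat >> h.py <<'E'
AX=np.array([.5766,.0562])
def plan(s,ths,off,z=None,r=.085):
    """rows from sensed pose for lever angles ths; off= pin centre to tcp along tangent"""
    Rm=R.from_quat(s['tool_rot']);M=Rm.as_matrix();yaw=np.arctan2(-M[0,1],M[1,1])
    out=[]
    for t in ths:
        p=AX+r*np.array([-np.cos(t),-np.sin(t)])-off*np.array([np.sin(t),-np.cos(t)])
        d=np.array([*p,s['tcp_pos'][2] if z is None else z])-s['tcp_pos']
        out.append([round(float(v),4) for v in M.T@d]+[round(float(yaw-t),3)])
    return yaw,out
E
python3 - <<'E'
from h import *
from station import telemetry
s=telemetry.sense();print(s['tcp_pos'],s['force'])
y,o=plan(s,[.155+.02*0]*8,.02)
print(y)
print(plan(s,[.155,.155,.155,.155,.19,.225,.26,.295],.017,.083)[1])
E
```

```text
[0.49092309 0.07379318 0.08379267] [ 0.24885865  0.78530488 -0.29690731]
0.15392517988904147
[[0.0008, -0.0136, -0.0031, -0.001], [0.0008, -0.0136, -0.0031, -0.001], [0.0008, -0.0136, -0.0031, -0.001], [0.0008, -0.0136, -0.0031, -0.001], [0.0008, -0.0166, -0.0036, -0.036], [0.0008, -0.0196, -0.004, -0.071], [0.0008, -0.0226, -0.0044, -0.106], [0.0008, -0.0256, -0.0046, -0.141]]
```

Request:
step_arm --pt "0 -0.004 -0.003 0" --pt "0 -0.008 -0.003 0" --pt "0 -0.011 -0.003 0" --pt "0 -0.0136 -0.003 0" --pt "0 -0.0166 -0.0036 -0.036" --pt "0 -0.0196 -0.004 -0.071" --pt "0 -0.0226 -0.0044 -0.106" --pt "0 -0.0256 -0.0046 -0.141"

```text
t: 2.2
tcp_pos: [0.4909, 0.0478, 0.0846]
tool_rot: [-0.104, 0.698, 0.104, 0.701]
force: [0.2, 2.4, 1.6]
finger_gap: 0.002
```

```bash
cat > p.py <<'E'
from h import *
import sys
from station import telemetry,optics
s=telemetry.sense();print(s['tcp_pos'],s['force'])
a,b,off=map(float,sys.argv[1:4])
y,o=plan(s,np.linspace(a,b,8),off,.083)
print(y,o)
cv2.imwrite("pics/"+sys.argv[4],optics.snapshot("wrist")[:,:,::-1])
E
python3 p.py .33 .575 .017 w2.png
```

```text
[0.49092579 0.04779654 0.0846024 ] [0.20765251 2.44472773 1.55451627]
0.2960864891985887 [[0.0016, -0.0029, -0.0011, -0.034], [0.0016, -0.0059, -0.0016, -0.069], [0.0016, -0.0089, -0.0019, -0.104], [0.0016, -0.0119, -0.0021, -0.139], [0.0016, -0.0149, -0.0023, -0.174], [0.0016, -0.018, -0.0023, -0.209], [0.0016, -0.021, -0.0022, -0.244], [0.0016, -0.024, -0.002, -0.279]]
```

View pics/w2.png

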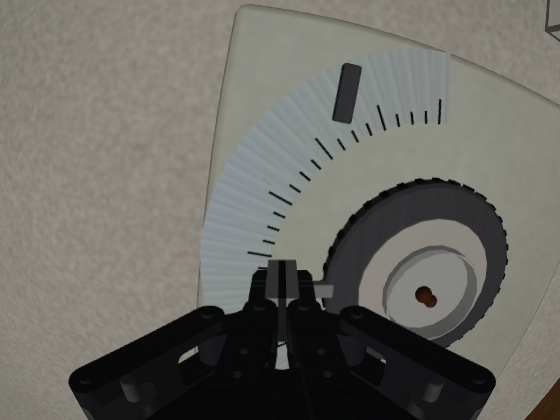

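Request:
step_arm --pt "0.001 -0.0029 -0.0011 -0.034" --pt "0.001 -0.0059 -0.0016 -0.069" --pt "0.001 -0.0089 -0.0019 -0.104" --pt "0.001 -0.0119 -0.0021 -0.139" --pt "0.001 -0.0149 -0.0023 -0.174" --pt "0.001 -0.018 -0.0023 -0.209" --pt "0.001 -0.021 -0.0022 -0.244" --pt "0.001 -0.024 -0.002 -0.279"

```text
t: 2.92
tcp_pos: [0.4962, 0.024, 0.0841]
tool_rot: [-0.201, 0.676, 0.201, 0.68]
force: [-0.8, 3.0, 0.5]
finger_gap: -0.001
```

```bash
python3 p.py .61 .855 .017 w3.png
```

```text
[0.49617555 0.02398997 0.08405029] [-0.83340868  2.96368325  0.48944648]
0.5765037443416244 [[0.0011, -0.0027, -0.0005, -0.033], [0.0011, -0.0057, -0.001, -0.068], [0.0011, -0.0087, -0.0013, -0.103], [0.0011, -0.0117, -0.0016, -0.138], [0.0011, -0.0148, -0.0017, -0.173], [0.0011, -0.0178, -0.0017, -0.208], [0.0011, -0.0208, -0.0016, -0.243], [0.0011, -0.0239, -0.0014, -0.278]]
```

Request:
step_arm --pt "0.001 -0.0027 -0.0005 -0.033" --pt "0.001 -0.0057 -0.001 -0.068" --pt "0.001 -0.0087 -0.0013 -0.103" --pt "0.001 -0.0117 -0.0016 -0.138" --pt "0.001 -0.0148 -0.0017 -0.173" --pt "0.001 -0.0178 -0.0017 -0.208" --pt "0.001 -0.0208 -0.0016 -0.243" --pt "0.001 -0.0239 -0.0014 -0.278"

```text
t: 3.63
tcp_pos: [0.5076, 0.003, 0.0833]
tool_rot: [-0.294, 0.642, 0.293, 0.645]
force: [-0.7, 1.8, 2.0]
finger_gap: 0.003
```

```bash
python3 p.py .88 1.02 .017 w4.png
python3 - <<'E'
from station import optics
import cv2
im=optics.snapshot("side")[:,:,::-1]
cv2.imwrite("pics/s4.png",cv2.resize(im[165:290,165:345],None,fx=4.4,fy=4.4,interpolation=cv2.INTER_CUBIC))
E
```

```text
[0.50761411 0.00304936 0.0833321 ] [-0.70691101  1.76434609  2.02396682]
0.8556772381024549 [[0.0003, -0.0023, -0.0, -0.024], [0.0003, -0.004, -0.0003, -0.044], [0.0003, -0.0057, -0.0006, -0.064], [0.0003, -0.0075, -0.0008, -0.084], [0.0003, -0.0092, -0.0009, -0.104], [0.0004, -0.0109, -0.0011, -0.124], [0.0004, -0.0126, -0.0012, -0.144], [0.0004, -0.0144, -0.0013, -0.164]]
```

View pics/s4.png

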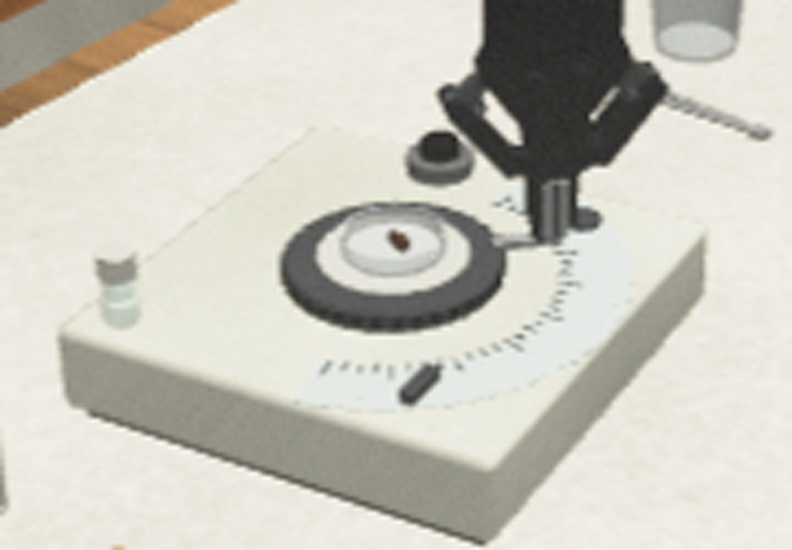

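View pics/w4.png

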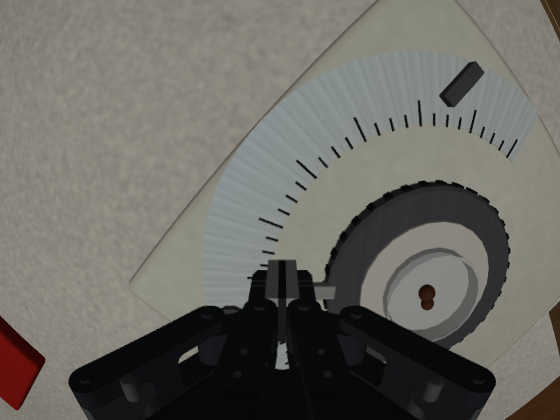

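Request:
step_arm --pt "0 -0.0023 0 -0.024" --pt "0 -0.004 -0.0003 -0.044" --pt "0 -0.0057 -0.0006 -0.064" --pt "0 -0.0075 -0.0008 -0.084" --pt "0 -0.0092 -0.0009 -0.104" --pt "0 -0.0109 -0.0011 -0.124" --pt "0 -0.0126 -0.0012 -0.144" --pt "0 -0.0144 -0.0013 -0.164"

```text
t: 4.4
tcp_pos: [0.5181, -0.0081, 0.0833]
tool_rot: [-0.346, 0.616, 0.344, 0.618]
force: [-1.7, 0.3, -0.4]
finger_gap: 0.005
```

Request:
step_arm --pt "0 0.01 0 0" --pt "0 0.025 0 0" --pt "-0.02 0.03 0 0" --pt "-0.05 0.04 0 0" --pt "-0.08 0.05 0 0" --pt "-0.11 0.05 0 0" --pt "-0.13 0.05 0 0" --pt "-0.13 0.05 0 0"

```text
t: 5.07
tcp_pos: [0.478, 0.0178, 0.2175]
tool_rot: [-0.349, 0.613, 0.342, 0.622]
force: [0.7, 0.5, -0.6]
finger_gap: 0.002
```

Run:
```python
from station import telemetry, optics
import cv2,pickle
s=telemetry.sense();print(s['tcp_pos'],s['force'],s['t'])
p=optics.camera_params("wrist");pickle.dump(p,open('w5.pkl','wb'))
cv2.imwrite("pics/w5.png",optics.snapshot("wrist")[:,:,::-1])
```

```text
[0.4780159  0.01783652 0.21750011] [ 0.72898992  0.5256623  -0.60263891] 5.0667
```

View pics/w5.png

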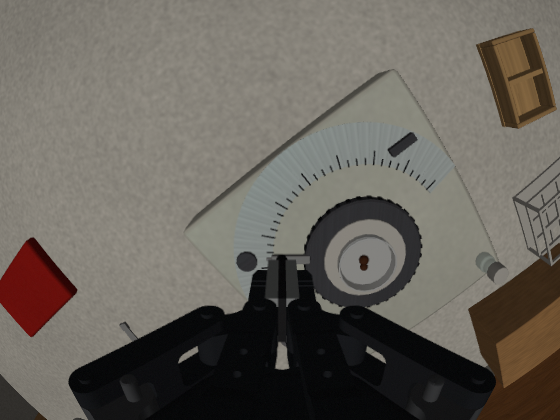

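Run:
```python
import cv2
im=cv2.imread("pics/w5.png")
cv2.imwrite("pics/w5a.png",cv2.resize(im[225:285,230:330],None,fx=8,fy=8,interpolation=cv2.INTER_CUBIC))
```

```text
(no output)
```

View pics/w5a.png

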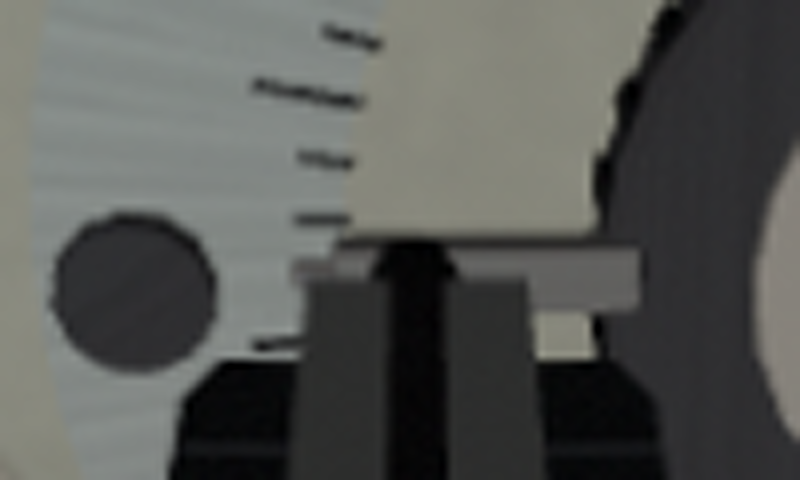

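Run:
```python
from h import *
import pickle
W=wp(pickle.load(open('w5.pkl','rb')))
f=lambda x,y:(230+(x+.5)/8-.5,225+(y+.5)/8-.5)
mk=at(W,*f(136,294),.065);tip=at(W,*f(292,269),.070);bi=at(W,*f(638,280),.073)
im=cv2.imread("pics/w5.png");g=im.max(2)
m=((g<75).astype(np.uint8));m[:, :304]=0;m[:185]=0;m[315:]=0;m[:,430:]=0
cs,_=cv2.findContours(m,cv2.RETR_CCOMP,cv2.CHAIN_APPROX_NONE)
c=sorted(cs,key=cv2.contourArea)[-2:]
cc=[circ([at(W,u,v,z) for u,v in k[:,0]]) for k,z in zip(c,(.074,.072))];print(cc)
ang=lambda p,a:np.arctan2(a[1]-p[1],a[0]-p[0])
print(mk,tip,bi,'bar dir',ang(tip,bi))
for a in(AX,cc[0][:2],cc[1][:2]):print(ang(mk,a),np.hypot(*(mk-a)),ang(tip,a),np.hypot(*(tip-a)),ang(bi,a))
```

```text
[array([0.57696077, 0.05603096, 0.04359939]), array([0.57743346, 0.05137717, 0.06598538])]
[ 0.51906197 -0.04961592] [ 0.52438453 -0.029143  ] [0.54700963 0.00723184] bar dir 1.0143582782156197
1.072759661770038 0.12044763595143117 1.0217231888027782 0.10004940043273221 1.0272373883487729
1.069458494469094 0.12047212655829215 1.0177672658772963 0.10009427506335059 1.0203176958161297
1.0467290532956863 0.11664833331385548 0.9882403214191615 0.09642450804321463 0.9673729743322891
```

Run:
```python
from h import *
from station import telemetry
s=telemetry.sense();print(s['tcp_pos'],s['force'])
print(plan(s,[1.02],.04,.22),plan(s,[1.02],.04,.083))
t=1.02
print(AX+.085*np.array([-np.cos(t),-np.sin(t)])-.017*np.array([np.sin(t),-np.cos(t)]))
```

```text
[0.47677396 0.01794751 0.21550269] [-0.04163521  0.01881649 -0.20427688]
(np.float64(1.0202994162627474), [[-0.0042, -0.0251, -0.0001, 0.0]]) (np.float64(1.0202994162627474), [[0.1328, -0.0236, -0.0008, 0.0]])
[ 0.51762806 -0.00733196]
```

Request:
step_arm --pt "0.03 0 0 0" --pt "0.06 0 0 0" --pt "0.09 -0.005 0 0" --pt "0.115 -0.015 0 0" --pt "0.1325 -0.0236 -0.0008 0" --pt "0.1325 -0.0236 -0.0008 0" --pt "0.1325 -0.0236 -0.0008 0" --pt "0.1325 -0.0236 -0.0008 0"

```text
t: 5.78
tcp_pos: [0.4974, 0.005, 0.0832]
tool_rot: [-0.348, 0.614, 0.343, 0.62]
force: [0.0, 1.0, 0.8]
finger_gap: 0.001
```

Run:
```python
from h import *
from station import telemetry
s=telemetry.sense();print(s['tcp_pos'],s['force'])
print(plan(s,[1.02],.023,.083),plan(s,[1.02,1.04,1.055,1.072],.017,.083))
```

```text
[0.49743514 0.00501237 0.08324634] [0.04798691 0.99278324 0.78488276]
(np.float64(1.020307426774397), [[0.0004, -0.0177, 0.0, 0.0]]) (np.float64(1.020307426774397), [[0.0005, -0.0237, 0.0, 0.0], [0.0005, -0.0254, -0.0003, -0.02], [0.0005, -0.0266, -0.0005, -0.035], [0.0005, -0.0281, -0.0007, -0.052]])
```

Request:
step_arm --pt "0 -0.008 0 0" --pt "0 -0.016 0 0" --pt "0 -0.02 0 0" --pt "0 -0.0237 0 0" --pt "0 -0.0254 -0.0003 -0.02" --pt "0 -0.0266 -0.0005 -0.035" --pt "0 -0.0283 -0.0007 -0.052" --pt "0 -0.0287 -0.0007 -0.052"

```text
t: 6.45
tcp_pos: [0.521, -0.0105, 0.0835]
tool_rot: [-0.364, 0.605, 0.359, 0.611]
force: [-1.2, 2.1, 1.0]
finger_gap: -0.0
```

Run:
```python
from h import *
from station import telemetry
s=telemetry.sense();print(s['tcp_pos'],s['force'])
print(plan(s,[1.072],.017,.083))
```

```text
[ 0.52103077 -0.01050824  0.08351062] [-1.15885728  2.1053216   0.98495113]
(np.float64(1.0734300938734755), [[0.0005, 0.0001, 0.0002, 0.001]])
```

Request:
step_arm --pt "0 0.01 0 0" --pt "0 0.025 0 0" --pt "-0.02 0.04 0 0" --pt "-0.05 0.06 0 0" --pt "-0.08 0.07 0 0" --pt "-0.11 0.08 0 0" --pt "-0.13 0.08 0 0" --pt "-0.13 0.08 0 0"

```text
t: 7.12
tcp_pos: [0.4511, 0.0279, 0.2165]
tool_rot: [-0.366, 0.602, 0.358, 0.613]
force: [1.9, -0.1, 0.6]
finger_gap: 0.003
```

Run:
```python
from station import telemetry, optics
import cv2,pickle
s=telemetry.sense();print(s['tcp_pos'],s['force'],s['t'])
p=optics.camera_params("wrist");pickle.dump(p,open('w6.pkl','wb'))
im=optics.snapshot("wrist")[:,:,::-1]
cv2.imwrite("pics/w6.png",im)
cv2.imwrite("pics/w6a.png",cv2.resize(im[225:325,230:330],None,fx=6,fy=6,interpolation=cv2.INTER_CUBIC))
```

```text
[0.45106005 0.02791666 0.21648171] [ 1.93252653 -0.12696422  0.60576618] 7.1167
```

View pics/w6.png

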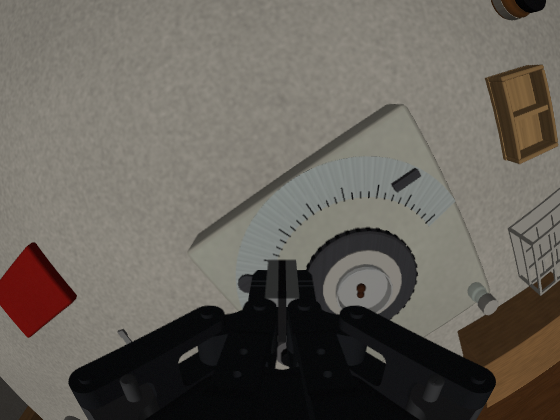

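View pics/w6a.png

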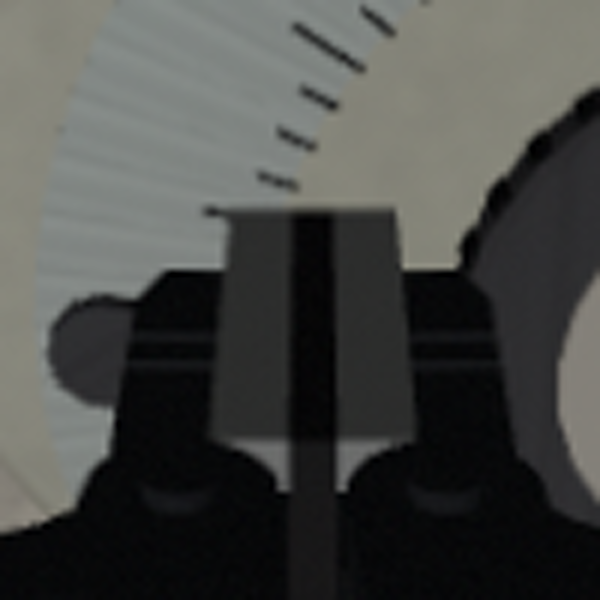

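Run:
```python
from h import *
from station import telemetry
s=telemetry.sense();M=R.from_quat(s['tool_rot']).as_matrix()
print(M.T@(np.array([.625,-.053,.22])-s['tcp_pos']))
```

```text
[-0.0023239  -0.19204782  0.01212591]
```

Request:
step_arm --pt "-0.001 -0.024 0.0015 0.11" --pt "-0.001 -0.048 0.003 0.22" --pt "-0.001 -0.072 0.0045 0.33" --pt "-0.001 -0.096 0.006 0.44" --pt "-0.002 -0.12 0.0075 0.55" --pt "-0.002 -0.144 0.009 0.66" --pt "-0.002 -0.168 0.0105 0.77" --pt "-0.002 -0.192 0.012 0.88"

```text
t: 7.83
tcp_pos: [0.625, -0.0536, 0.2172]
tool_rot: [-0.067, 0.699, 0.065, 0.708]
force: [-0.2, 0.3, -0.4]
finger_gap: 0.001
```

Request:
step_arm --pt "0 0 0 0.1" --pt "0 0 0 0.2" --pt "0 0 0 0.2" --pt "0 0 0 0.2"

```text
t: 8.17
tcp_pos: [0.6241, -0.0535, 0.215]
tool_rot: [0.003, 0.704, -0.004, 0.711]
force: [1.3, 0.2, 0.1]
finger_gap: -0.004
```

Run:
```python
from station import telemetry, optics
import cv2,pickle
s=telemetry.sense();print(s['tcp_pos'],s['force'],s['t'])
p=optics.camera_params("wrist");pickle.dump(p,open('w7.pkl','wb'))
im=optics.snapshot("wrist")[:,:,::-1]
cv2.imwrite("pics/w7.png",im)
```

```text
[ 0.62410609 -0.05347742  0.21501727] [1.25613047 0.16110256 0.08803049] 8.1667
```

View pics/w7.png

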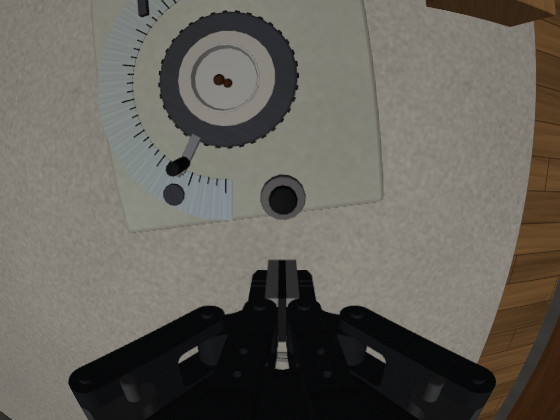

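Clear view: lever near (190,150), round marker (173,194), lamp (283,199). Zooming.

Run:
```python
import cv2
im=cv2.imread("pics/w7.png")
cv2.imwrite("pics/w7a.png",cv2.resize(im[125:215,140:240],None,fx=8,fy=8,interpolation=cv2.INTER_CUBIC)[:600])
cv2.imwrite("pics/w7b.png",cv2.resize(im[165:230,250:320],None,fx=8,fy=8,interpolation=cv2.INTER_CUBIC))
```

```text
(no output)
```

View pics/w7a.png

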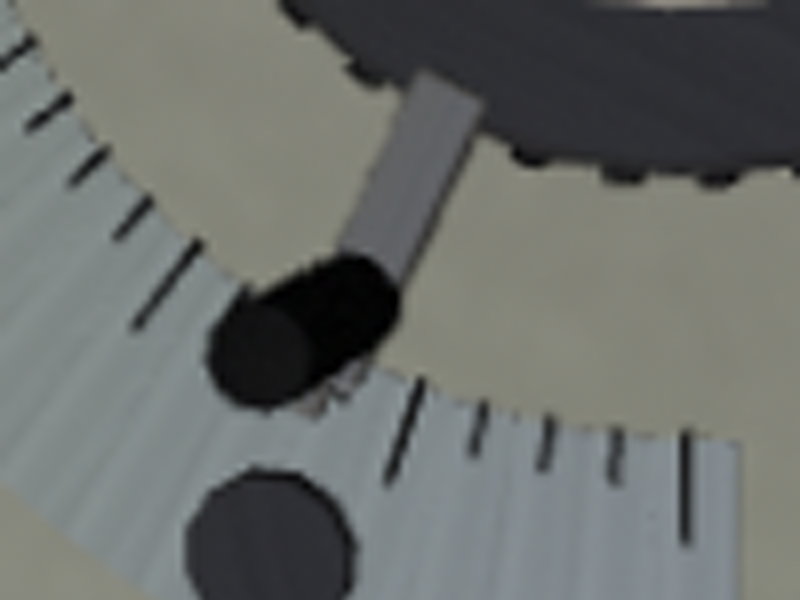

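View pics/w7b.png

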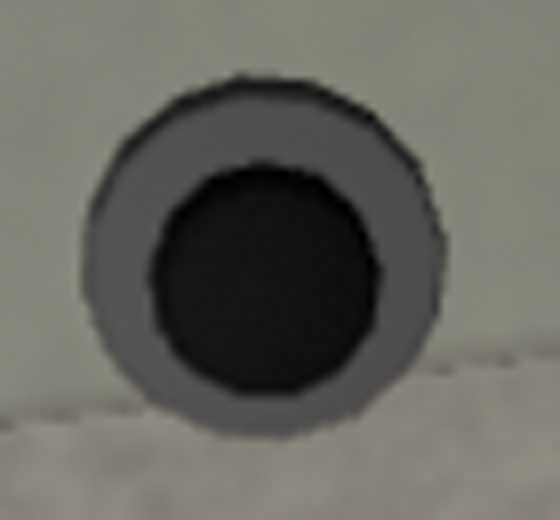

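Run:
```python
from h import *
import pickle
W=wp(pickle.load(open('w7.pkl','rb')))
f=lambda x,y:(140+(x+.5)/8-.5,125+(y+.5)/8-.5)
im=cv2.imread("pics/w7.png");g=im.max(2)
m=((g<75).astype(np.uint8));m[:, :157]=0;m[149:]=0;m[:,305:]=0
cs,_=cv2.findContours(m,cv2.RETR_CCOMP,cv2.CHAIN_APPROX_NONE)
c=sorted(cs,key=cv2.contourArea)[-2:]
cc=[circ([at(W,u,v,z) for u,v in k[:,0]]) for k,z in zip(c,(.074,.072))];print(cc)
ang=lambda p,a:np.arctan2(a[1]-p[1],a[0]-p[0])
P=dict(mk=at(W,*f(269,555),.065),tip=at(W,*f(318,408),.070),bar=at(W,*f(451,87),.073),pin=at(W,*f(260,355),.107))
for a in(AX,cc[0][:2],cc[1][:2]):
  for k,p in P.items():print(k,p,round(ang(p,a),4),round(np.hypot(*(p-a)),4))
print('bar dir',ang(P['tip'],P['bar']))
b=lambda x,y:(250+(x+.5)/8-.5,165+(y+.5)/8-.5)
for z in(.075,.08,.085):print('lamp',z,at(W,*b(266,280),z),np.linalg.norm(at(W,*b(150,280),z)-at(W,*b(381,280),z)))
```

```text
[array([0.57669062, 0.05632011, 0.04328974]), array([0.57707002, 0.05619616, 0.06152763])]
mk [ 0.51981027 -0.04947471] 1.0777 0.12
tip [ 0.52938761 -0.0307002 ] 1.0731 0.0989
bar [0.54868254 0.00595593] 1.0636 0.0575
pin [ 0.53555206 -0.01785491] 1.0647 0.0847
mk [ 0.51981027 -0.04947471] 1.0775 0.1201
tip [ 0.52938761 -0.0307002 ] 1.0729 0.099
bar [0.54868254 0.00595593] 1.0633 0.0576
pin [ 0.53555206 -0.01785491] 1.0644 0.0848
mk [ 0.51981027 -0.04947471] 1.0742 0.1202
tip [ 0.52938761 -0.0307002 ] 1.0689 0.0991
bar [0.54868254 0.00595593] 1.0565 0.0577
pin [ 0.53555206 -0.01785491] 1.0598 0.0849
bar dir 1.0862708109393093
lamp 0.075 [ 0.62537165 -0.05417317] 0.02614551439042411
lamp 0.08 [ 0.62532534 -0.05277926] 0.02568440080506951
lamp 0.085 [ 0.62527904 -0.05138535] 0.02522328721971502
```

Run:
```python
from h import *
from station import telemetry
s=telemetry.sense()
print(plan(s,[1.075],.045,.2))
```

```text
(np.float64(-0.009372041056716032), [[0.0142, 0.0551, -0.1283, -1.084]])
```

Request:
step_arm --pt "0 0.007 -0.016 -0.11" --pt "0 0.014 -0.032 -0.22" --pt "0 0.021 -0.048 -0.33" --pt "0 0.028 -0.064 -0.44" --pt "0 0.035 -0.08 -0.55" --pt "0 0.042 -0.096 -0.66" --pt "0 0.049 -0.112 -0.77" --pt "0 0.055 -0.128 -0.88"

```text
t: 8.88
tcp_pos: [0.4955, 0.0034, 0.214]
tool_rot: [-0.303, 0.637, 0.299, 0.643]
force: [1.0, 0.1, -0.2]
finger_gap: 0.003
```

Request:
step_arm --pt "0 0 0 -0.1" --pt "0 0 0 -0.2" --pt "0 0 0 -0.2" --pt "0 0 0 -0.2"

```text
t: 9.22
tcp_pos: [0.4954, 0.0035, 0.214]
tool_rot: [-0.365, 0.604, 0.36, 0.61]
force: [-0.3, -0.4, 0.6]
finger_gap: -0.002
```

Run:
```python
from h import *
from station import telemetry
s=telemetry.sense();print(s['tcp_pos'])
print(plan(s,[1.075],.04,.083))
```

```text
[0.49542283 0.00349801 0.21404803]
(np.float64(1.0772472681374723), [[0.1311, -0.005, -0.0006, 0.002]])
```

Request:
step_arm --pt "0.03 0 0 0" --pt "0.06 0 0 0" --pt "0.09 0 0 0" --pt "0.12 -0.003 -0.0006 0" --pt "0.131 -0.005 -0.0006 0" --pt "0.131 -0.005 -0.0006 0" --pt "0.131 -0.005 -0.0006 0" --pt "0.131 -0.005 -0.0006 0"

```text
t: 9.88
tcp_pos: [0.502, 0.0002, 0.0843]
tool_rot: [-0.365, 0.603, 0.36, 0.611]
force: [1.1, -0.6, 0.6]
finger_gap: 0.0
```

Run:
```python
from h import *
from station import telemetry
s=telemetry.sense();print(s['tcp_pos'],s['force'])
print(plan(s,[1.072],.017,.083))
```

```text
[5.01996261e-01 2.33687869e-04 8.42922240e-02] [ 1.0671867  -0.56655505  0.63447566]
(np.float64(1.0768016479224154), [[0.0016, -0.0217, -0.0003, 0.005]])
```

Request:
step_arm --pt "0.001 -0.008 0 0" --pt "0.001 -0.015 0 0" --pt "0.001 -0.019 0 0" --pt "0.001 -0.021 -0.0003 0" --pt "0.001 -0.022 -0.0003 0" --pt "0.001 -0.0227 -0.0003 0" --pt "0.001 -0.023 -0.0003 0" --pt "0.001 -0.023 -0.0003 0"

```text
t: 10.55
tcp_pos: [0.5215, -0.0108, 0.0835]
tool_rot: [-0.365, 0.604, 0.36, 0.61]
force: [-0.8, 0.8, 1.5]
finger_gap: 0.005
```

Run:
```python
from h import *
from station import telemetry
s=telemetry.sense();print(s['tcp_pos'],s['force'])
print(plan(s,[1.072],.017,.083))
```

```text
[ 0.52153502 -0.01075101  0.0834825 ] [-0.83649033  0.84080684  1.51271841]
(np.float64(1.0768612441623537), [[0.0005, 0.0007, 0.0001, 0.005]])
```

Moved about 0.7 mm further than last time. Retract the same way and go above the lamp.

Request:
step_arm --pt "0 0.01 0 0" --pt "0 0.025 0 0" --pt "-0.02 0.03 0 0" --pt "-0.05 0.03 0 0" --pt "-0.08 0.03 0 0" --pt "-0.11 0.03 0 0" --pt "-0.13 0.03 0 0" --pt "-0.13 0.03 0 0"

```text
t: 11.22
tcp_pos: [0.4958, 0.0035, 0.2172]
tool_rot: [-0.368, 0.601, 0.358, 0.613]
force: [-0.2, -0.5, 0.3]
finger_gap: 0.0
```

Run:
```python
from h import *
from station import telemetry
s=telemetry.sense();M=R.from_quat(s['tool_rot']).as_matrix();print(s['tcp_pos'])
print(M.T@(np.array([.6253,-.0525,.214])-s['tcp_pos']))
```

```text
[0.49580939 0.00345861 0.21719812]
[ 0.00616528 -0.14045362  0.01200752]
```

Request:
step_arm --pt "0 -0.0175 0.0015 0.11" --pt "0 -0.035 0.003 0.22" --pt "0 -0.0525 0.0045 0.33" --pt "0 -0.07 0.006 0.44" --pt "0.003 -0.0875 0.0075 0.55" --pt "0.004 -0.105 0.009 0.66" --pt "0.005 -0.1225 0.0105 0.77" --pt "0.006 -0.1405 0.012 0.88"

```text
t: 11.88
tcp_pos: [0.6249, -0.0524, 0.2125]
tool_rot: [-0.07, 0.697, 0.066, 0.71]
force: [-0.3, -0.0, 0.4]
finger_gap: -0.004
```

Request:
step_arm --pt "0 0 0 0.1" --pt "0 0 0 0.2" --pt "0 0 0 0.2" --pt "0 0 0 0.2"

```text
t: 12.22
tcp_pos: [0.624, -0.0521, 0.2112]
tool_rot: [0.001, 0.701, -0.003, 0.713]
force: [0.2, 0.3, -0.9]
finger_gap: 0.003
```

Run:
```python
from station import telemetry, optics
import cv2,pickle
s=telemetry.sense();print(s['tcp_pos'],s['tool_rot'],s['force'],s['t'])
p=optics.camera_params("wrist");pickle.dump(p,open('w8.pkl','wb'))
im=optics.snapshot("wrist")[:,:,::-1]
cv2.imwrite("pics/w8.png",im)
cv2.imwrite("pics/w8a.png",cv2.resize(im[125:215,140:240],None,fx=8,fy=8,interpolation=cv2.INTER_CUBIC)[:600])
```

```text
[ 0.62402122 -0.05211948  0.21119928] [ 0.000977    0.70112286 -0.00277305  0.71303442] [ 0.18962267  0.26682671 -0.91465375] 12.2167
```

View pics/w8a.png

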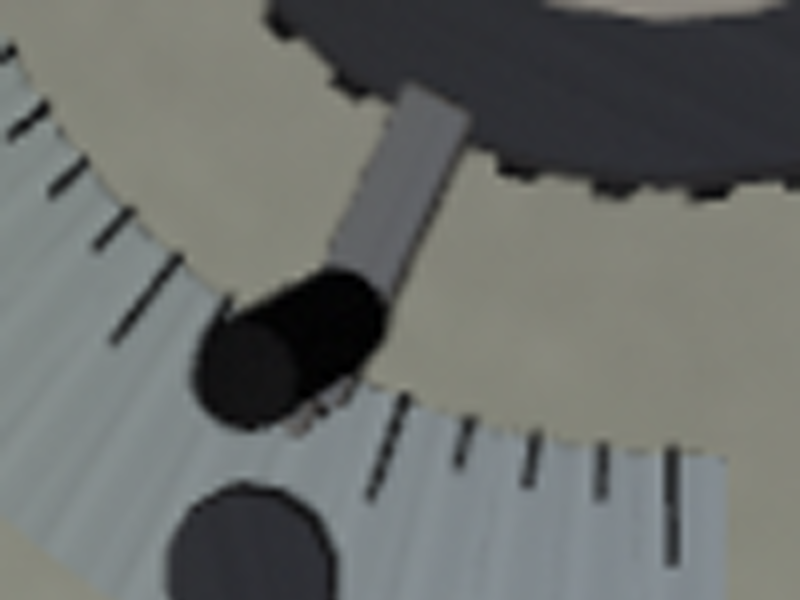

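Run:
```python
from h import *
import pickle
W=wp(pickle.load(open('w8.pkl','rb')))
f=lambda x,y:(140+(x+.5)/8-.5,125+(y+.5)/8-.5)
im=cv2.imread("pics/w8.png");g=im.max(2)
m=((g<75).astype(np.uint8));m[:, :150]=0;m[151:]=0;m[:,305:]=0
cs,_=cv2.findContours(m,cv2.RETR_CCOMP,cv2.CHAIN_APPROX_NONE)
c=sorted(cs,key=cv2.contourArea)[-2:]
cc=[circ([at(W,u,v,z) for u,v in k[:,0]]) for k,z in zip(c,(.074,.072))];print(cc)
ang=lambda p,a:np.arctan2(a[1]-p[1],a[0]-p[0])
P=dict(mk=at(W,*f(250,571),.065),tip=at(W,*f(297,432),.070),bar=at(W,*f(436,103),.073),pin=at(W,*f(247,376),.107))
for a in(AX,cc[0][:2]):
  for k,p in P.items():print(k,p,round(ang(p,a),4),round(np.hypot(*(p-a)),4))
```

```text
[array([0.57671876, 0.05630283, 0.04332092]), array([0.57709711, 0.05629938, 0.06149745])]
mk [ 0.51973011 -0.04950149] 1.0772 0.12
tip [ 0.52888614 -0.03178138] 1.0739 0.1001
bar [0.54870144 0.00541673] 1.0684 0.0579
pin [ 0.53605779 -0.01830422] 1.0724 0.0848
mk [ 0.51973011 -0.04950149] 1.0767 0.1202
tip [ 0.52888614 -0.03178138] 1.0733 0.1002
bar [0.54870144 0.00541673] 1.0675 0.0581
pin [ 0.53605779 -0.01830422] 1.0718 0.085
```

Run:
```python
from h import *
from station import telemetry
s=telemetry.sense();M=R.from_quat(s['tool_rot']).as_matrix();print(s['tcp_pos'])
print(M.T@(np.array([.6253,-.0525,.092])-s['tcp_pos']))
```

```text
[ 0.62417632 -0.0521317   0.21154943]
[ 1.19551421e-01 -4.89417827e-05 -9.59598682e-04]
```

Request:
step_arm --pt "0.03 0 0 0" --pt "0.06 0 -0.0005 0" --pt "0.09 0 -0.001 0" --pt "0.11 0 -0.001 0" --pt "0.1195 0 -0.001 0" --pt "0.1195 0 -0.001 0" --pt "0.1195 0 -0.001 0" --pt "0.1195 0 -0.001 0"

```text
t: 12.93
tcp_pos: [0.6264, -0.0527, 0.0936]
tool_rot: [0.0, 0.7, -0.003, 0.714]
force: [0.3, -0.5, 0.5]
finger_gap: 0.004
```

Request:
step_arm --pt "0.002 0 0 0" --pt "0.004 0 0 0" --pt "0.006 0 0 0" --pt "0.008 0 0 0" --pt "0.009 0 0 0" --pt "0.009 0 0 0"

```text
t: 13.43
tcp_pos: [0.6264, -0.0526, 0.0843]
tool_rot: [0.0, 0.7, -0.003, 0.714]
force: [-0.9, 0.2, -0.6]
finger_gap: -0.001
```

Request:
step_arm --pt "0.001 0 0 0" --pt "0.002 0 0 0" --pt "0.003 0 0 0" --pt "0.004 0 0 0" --pt "0.004 0 0 0"

```text
t: 13.85
tcp_pos: [0.6264, -0.0526, 0.0804]
tool_rot: [0.001, 0.7, -0.003, 0.714]
force: [-0.6, 0.2, 1.8]
finger_gap: -0.003
```

Run:
```python
from station import telemetry, optics
import cv2
s=telemetry.sense();print(s['tcp_pos'],s['force'])
im=optics.snapshot("side")[:,:,::-1]
cv2.imwrite("pics/s9.png",cv2.resize(im[165:290,165:345],None,fx=4.4,fy=4.4,interpolation=cv2.INTER_CUBIC))
```

```text
[ 0.62644104 -0.05264789  0.08036134] [-0.57564489  0.20440331  1.82548499]
```

View pics/s9.png

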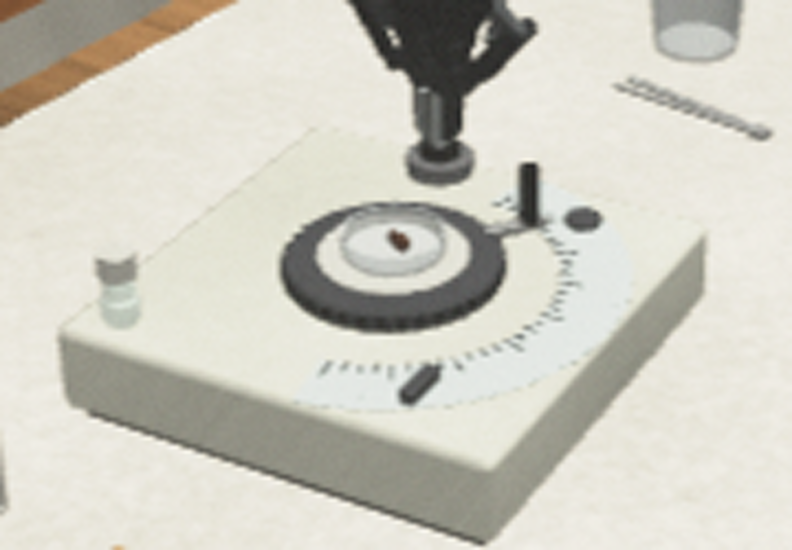

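Contact on the button at about z 0.081 (≈1.8 N). Continue slowly.

Request:
step_arm --pt "0.001 0 0 0" --pt "0.002 0 0 0" --pt "0.003 0 0 0" --pt "0.004 0 0 0" --pt "0.004 0 0 0"

```text
t: 14.32
tcp_pos: [0.6265, -0.0527, 0.0765]
tool_rot: [0.001, 0.7, -0.003, 0.714]
force: [-2.0, -0.7, 4.0]
finger_gap: -0.0
```

Request:
step_arm --pt "0.001 0 0 0" --pt "0.002 0 0 0" --pt "0.0025 0 0 0" --pt "0.0025 0 0 0"

```text
t: 14.65
tcp_pos: [0.6265, -0.0527, 0.076]
tool_rot: [0.0, 0.7, -0.003, 0.714]
force: [-4.0, 0.6, 15.0]
finger_gap: -0.0
```

Run:
```python
from station import telemetry, optics
import cv2,numpy as np
s=telemetry.sense();print(s['tcp_pos'],s['force'])
im=optics.snapshot("side")[:,:,::-1]
a=cv2.imread("pics/side0.png")
r=lambda i:cv2.resize(i[175:215,245:285],None,fx=10,fy=10,interpolation=cv2.INTER_CUBIC)
g=np.hstack([r(a),r(im)]);g=np.clip(g.astype(float)*1.8,0,255)
cv2.imwrite("pics/s10.png",g)
im=optics.snapshot("scene")[:,:,::-1]
a=cv2.imread("pics/scene0.png")
r=lambda i:cv2.resize(i[220:260,240:280],None,fx=10,fy=10,interpolation=cv2.INTER_CUBIC)
g=np.hstack([r(a),r(im)]);g=np.clip(g.astype(float)*1.8,0,255)
cv2.imwrite("pics/c10.png",g)
```

```text
[ 0.62652934 -0.05268616  0.07597049] [-4.00529065  0.58181109 14.97473787][ WARN:0@0.712] global loadsave.cpp:1063 imwrite_ Unsupported depth image for selected encoder is fallbacked to CV_8U.
```

View pics/s10.png

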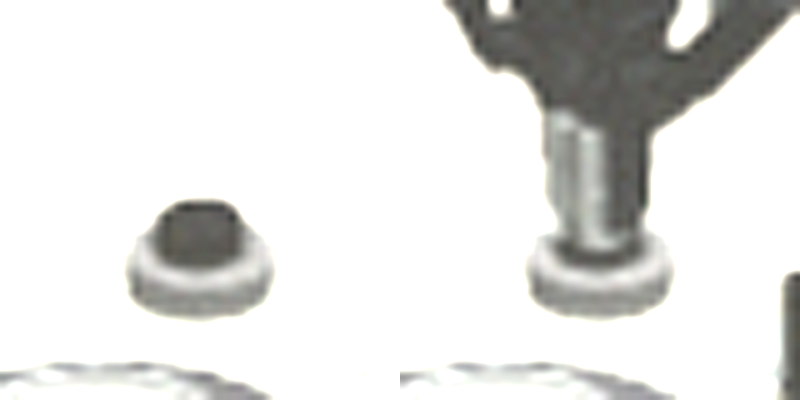

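View pics/c10.png

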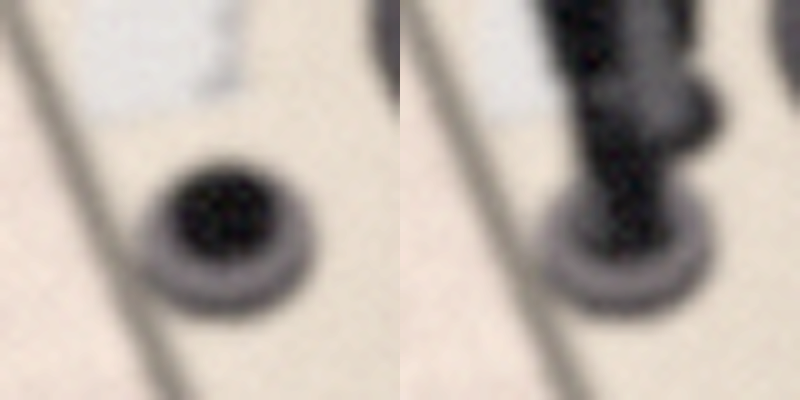

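Request:
step_arm --pt "-0.003 0 0 0" --pt "-0.01 0 0 0" --pt "-0.03 0 0 0" --pt "-0.06 0 0 0" --pt "-0.09 0 0 0" --pt "-0.12 0 0 0" --pt "-0.13 0 0 0" --pt "-0.13 0 0 0"

```text
t: 15.42
tcp_pos: [0.6261, -0.0527, 0.2091]
tool_rot: [-0.0, 0.697, -0.003, 0.717]
force: [-0.6, -0.1, 0.0]
finger_gap: -0.001
```

Run:
```python
from station import telemetry, optics
import cv2,numpy as np
s=telemetry.sense();print(s['tcp_pos'],s['force'],s['t'])
im=optics.snapshot("side")[:,:,::-1]
cv2.imwrite("pics/s11.png",im)
im=optics.snapshot("wrist")[:,:,::-1]
cv2.imwrite("pics/w11.png",im)
```

```text
[ 0.62607028 -0.0526938   0.20911334] [-0.56543752 -0.14872875  0.00736412] 15.4167
```

View pics/s11.png

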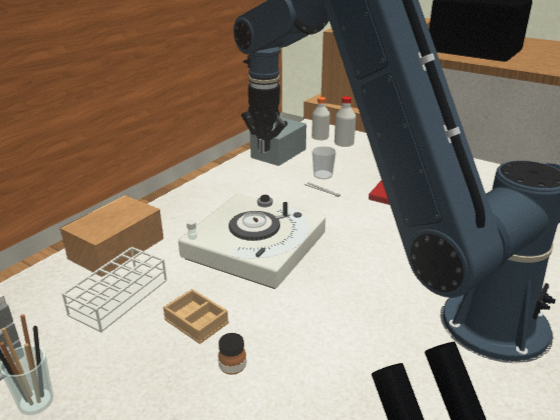

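View pics/w11.png

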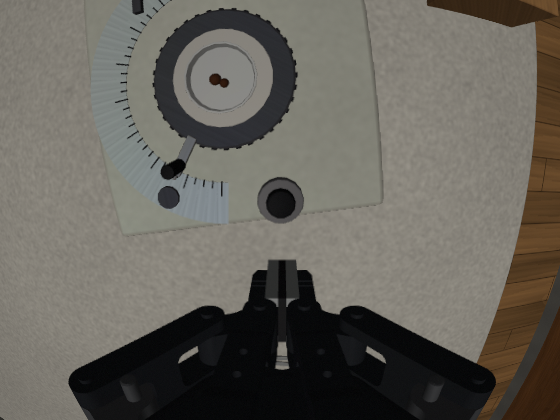

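The lever still points at the round marker. The button has sprung back, the dish lies on the stage and nothing else has moved.

```bash
python3 -c "
from station import manip;print(manip.sign_off())"
```

```text
the job is handed in; nothing more can be done
None
```

I set the lever to the round marker and pressed the lamp button once. The job was handed in at about 15.5 s.

- **Lever:** I pushed the pin round with the shut fingertips at about 2–3 N. It took three pushes. After the second the lever was still about 0.6° short, so I gave a small final push. The last measured check put the lever at about 1.072 rad and the round marker at about 1.077 rad, so it is within roughly 0.3° of the middle, or about 0.5° judging by the bar's inner end. The calibration limits this to around 0.5°.
- **Lamp:** The button began to resist at a fingertip height of about 0.082 m and stopped hard at 0.076 m with 15 N on it. That matches its full 6 mm travel. The side camera showed the fingertip on the button, not on its housing. There is no direct reading of the button's travel. The housing height I estimated from the picture was close to the stop, so that picture is what says the press was complete. After release the last pictures show the button up again.
- **Everything else:** In those last pictures the dish still lies on the stage and the vial and the other items in view look unmoved. The arm was well clear, with the tip at about 0.21 m and only sensor noise (about 0.6 N) on the force reading.

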